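Take the stage lamp off its sprung keeper hook and dock it

TASK

Take the small stage lamp off its fork hook: hold it by the block on top, push it back against the sprung keeper until its crossbar has come out from under the two noses but is not yet squeezing the rubber buffers hard, lift it off while holding it there, and draw it out of the fork. Then set it down gently, upright on the floor of the round charging dock, and let go. How far the noses reach over the bar differs from day to day, so feel for it; never strain the hook (keep the force on it under 30 N), and leave everything else on the table where it is.

Things in the scene. Friction and masses are not known exactly. Their poses are not given: they have to be found in the camera images.
- stand: Steel hook stand, fixed. Origin on the table under the middle of the hanging lamp; z up; x points BACKWARDS, from the fork's open mouth to the column: the way the lamp is pushed to open the keeper. Base 170 x 130 x 10 (x -48 to 122); column x 80 to 110, y +-30, up to z 172. An aluminium yoke, clamped by hand somewhere along x, carries the noses and the buffers.
- hook_seat (a point): Centre of the fork's seat, z 172, over the stand's origin, stand's axes. Two prongs, y +-14 to +-26, 12 thick, tops at z 172, run from the column forward to x -14; lips on their front ends (x -14 to -8) rise 7. The lamp's bar lies across them at x -7 to 7, its neck between them. Lifted over 20 it clears noses and lips and is drawn forward; over 38 the drum hits the prongs. It is out 75 forward.
- hook_noses (a point): Point fixed on the stand, midway between the noses at their underside (x 0, z 185). Two noses on the yoke, y +-31 to +-51, z 185 to 189 (3 above the bar), reach back over the bar's ends and bar the lift. Overhang past the resting bar's front edge: 6 to 30, differs each time, not measured. Push the lamp back by the overhang to free it. Yoke side plates: y +-48 to +-53, z 150 to 189.
- hook_buffers (a point): Point fixed on the stand behind the bar (x 25, z 177). Two rubber buffers on the yoke, y +-32 to +-43, meet the back of the bar's ends when it has been pushed 2.5 further than the overhang; the force, until then only the keeper's soft spring, climbs at about 8 N/mm (both together). So the place to lift is 0 to 2.5 short of touching the buffers.
- keeper (a joint): Sprung keeper: steel plate 44 wide, 9 high, 0.5 behind the middle of the lamp's bar, sliding along the stand's +x on a rod with a coil spring. 0 = closed (forward); grows in m as it is pushed back, up to 0.038. It takes 4 N at first plus 0.15 N per mm, and springs shut when let go.
- lamp: Battery stage lamp, 0.3 to 0.6 kg. Origin at the centre of its underside, 42 above the table when hung; axes as the stand's when hung. Black drum 70 diameter, 78 high; neck 12 x 16 up to z 130; steel crossbar 14 (x) x 88 (y), z 130 to 140; grip block 20 (x) x 24 (y), z 140 to 176. Best held by the block, fingers before and behind it (closing along x), tips not below z 142.
- lamp_grip (a point): Middle of the lamp's grip block, 160 above the lamp's underside, 202 above the table when hung; lamp's axes.
- dock: Round charging dock fixed to the table: shallow cup of outer diameter 96, inner diameter 88, rim 20 above the table, floor 6 above the table; a 16 high box behind it (dock +x, x 45 to 95). Origin on the table at the cup's centre. The lamp's drum stands inside with 9 to spare all round.
- dock_floor (a point): Centre of the dock's inner floor, 6 above the table.
- jar: Bystander: amber glass jar 52 diameter, 75 high, behind the hook stand.
- bottle: Bystander: small glass stoppered bottle, 56 high, behind the dock.
- tape: Bystander: roll of tape 72 diameter, 25 high, in the middle of the table, near.
- wrench: Bystander: 150 long wrench lying in the middle of the table.
Things that resemble listed ones, but are neither listed nor needed, are in the scene too. What is shaped like the lamp but yellow is not meant. What is meant by the dock is not brown, and is the larger of those in its own colour.

How it is judged (in metres and radians):
On the way, in this order (a step that is already met when the one before it is completed fails the run):
1. the keeper is pressed open by the lamp (value of joint keeper above 0.005 m and contact force between lamp and stand above 1 N), for 0.1 s.
2. the lamp is off the hook: drawn forward out of the fork (x of lamp in the frame of stand below -0.05 m and contact force between lamp and stand below 0.1 N and contact force between lamp and the fingers above 1 N), for 0.1 s.
At the end, for the whole second after the job is handed in: The lamp stands upright (within 0.06 rad) and at rest inside the dock's cup, its underside on the dock's floor (within 3 mm), its centre within 12 mm of the cup's centre, released; the keeper has sprung shut again (horizontal distance between lamp and dock_floor below 0.012 m and z of lamp in the frame of dock_floor below 0.003 m and angle between lamp's own z axis and vertical below 0.06 rad and linear speed of lamp below 0.02 m/s and value of joint keeper below 0.003 m and contact force between lamp and the fingers below 0.05 N); the robot touches nothing.
It fails at once if the hook is strained: more than 30 N between the lamp and the hook stand (contact force between lamp and stand above 30 N).
It fails at once if the lamp is dropped or banged into the dock: more than 80 N (contact force between lamp and dock above 80 N).
It fails at once if the robot leans on the hook stand: more than 30 N (contact force between the arm and stand above 30 N).
It fails at once if another thing on the table is shifted by more than 20 mm (distance of any of jar, bottle, tape, wrench from where it was at the start of the episode above 0.02 m).
It also fails if it takes over 72 s, if anything falls off the work surface, if the arm or the gripper's body presses on something with over 40 N, if the wrist force passes 120 N, or if a joint passes its speed limit or range.

ROBOT

A 6-joint arm with a two-finger parallel gripper is mounted at the origin on the work surface. World frame = base frame: x ahead of the robot, y to its left, z up, the work surface at z = 0. Lengths are in mm, angles in rad, forces in N, time in s.
With the tool pointing down it reaches from about 350 to 925 mm from the base axis. Payload 6.4 kg.
Tool frame: the origin (TCP) lies on the centre line of the jaws, within the pads' length; the fingertips stand 22 mm ahead of it and the grasp point (between the pads) lies 3 mm ahead of it; z points along the fingers, x is the direction in which the jaws open and shut, and the axes are right-handed (so a half turn about z gives the same grasp; the last joint's range is limited). The gripper opens to 94 mm and grips with 3 to 60 N. Pads are 16 mm wide; open, the fingers measure 119 mm over their backs; the gripper's body (75 mm by 177 mm) begins 78 mm behind the grasp point.
Start: joints at [-1.472, 0.245, 1.558, -0, 1.339, -0.174], TCP at [175.133, -625.973, 202.155] pointing down, gripper open.
Joint ranges: [-3.13, 3.13], [-1.02, 2.26], [0.13, 2.54], [-0.95, 4.09], [0.21, 2.88], [-2.74, 2.74]. Speed limits (rad/s): [2.57, 2.57, 3.14, 3.14, 3.14, 3.14].

INTERFACE

Orientations are given as a 3x3 rotation matrix whose columns are the frame's x, y, z axes.
In Python, from workcell import arm gives the robot as it stands. The module is installed in compiled form; this text tells all that it offers. Calls block until the motion is done:
- arm.movep(position, orientation): joint-space move of the TCP to a pose.
- arm.move_linear(position, rot=None, max_speed=150): straight line of the TCP; rot=None keeps the orientation; max_speed is the mean speed in mm/s.
- arm.move_joints(angles): joint-space move.
- arm.command_gripper(opening, grip_force=None): opening from 0.0 (shut) to 1.0 (fully open); grip_force is the grip in N (None keeps the last); returns when the fingers have stopped.
- arm.dwell(seconds).
- arm.solve_ik(position, orientation): joint angles nearest the present ones, or None.
- arm.sense(): the state.
- arm.read_camera(name): name is "side" or "top" or "wrist"; returns the picture (400x640x3 uint8, blue, green, red); there is no depth.
- arm.calibration(name): a dict with "fx", "fy", "cx", "cy" (pixels), "k1" (the pictures are not rectified: a ray, as slopes to the right and down, at radius r is drawn at 1 + k1 r^2 times it, then the intrinsics apply), "R" (3x3) and "t" (3): a world point X has camera coordinates R X + t. Camera axes: x right, y down, z forward; pixel columns grow to the right and rows downward; lengths in mm; the calibration is good to about 2 mm. A picture is of the moment at which its call begins: read the wrist's pose just before it. calibration takes no time and is no camera call; for the wrist camera it gives the pose at the moment of the call.
A pose or a line that the arm cannot do raises arm.PlanningError and nothing moves.
- arm.hand_in(): hands the job in, once; it reports no verdict.
The state is a dict: "t": time; "joint_positions": joint angles; "dq": joint speeds; "joint_torque": joint torques, N m; "tcp_pos": TCP position; "ee_rot": TCP orientation; "force": force on the tool from outside, world axes, zero at the start; "moment": the same for the moment, N m; "gripper_width": opening from 0.0 (shut) to 1.0 (fully open).
Only numpy, scipy, OpenCV 4.12 (cv2) and the standard library are available. Lean on these libraries where they do the work, as an engineer would, in place of code of your own. Each camera call takes 0.05 s, during which the arm holds its last target. There are 200 camera calls.

## Working session

There is one attempt and no reset: what is moved stays moved. The work goes in short steps, each a Python script; the robot and the scene stay as the last script left them, time stands still between calls to the robot, and variables do not carry over. Pictures are saved under pics/ and viewed, about 8 in all and at most 12, crops included, and the job is handed in when it is done.

```bash
mkdir -p pics
cat > h.py <<'E'
import numpy as np, cv2
from workcell import arm
def ray(c,px):
    p=np.array([[(px[0]-c['cx'])/c['fx'],(px[1]-c['cy'])/c['fy']]])[0]
    u=p.copy()
    for _ in range(30): u=p/(1+c['k1']*(u@u))
    R=np.array(c['R']);t=np.array(c['t'])
    d=R.T@np.array([u[0],u[1],1.]); return -R.T@t,d/np.linalg.norm(d)
def onplane(c,px,z):
    o,d=ray(c,px); return o+d*(z-o[2])/d[2]
def proj(c,X):
    q=np.array(c['R'])@np.array(X,float)+np.array(c['t']); u=q[:2]/q[2]; u=u*(1+c['k1']*(u@u))
    return np.array([u[0]*c['fx']+c['cx'],u[1]*c['fy']+c['cy']])
E
python3 - <<'E'
from h import *
for n in ['top','side','wrist']:
    c=arm.calibration(n); cv2.imwrite(f'pics/{n}0.png',arm.read_camera(n))
    R=np.array(c['R']);print(n,c['fx'],c['cx'],c['cy'],c['k1'],(-R.T@np.array(c['t'])).round(),R[2].round(2))
s=arm.sense();print(s['t'],s['force'],s['ee_rot'])
E
```

```text
top 405.8365904706646 318.59794562227927 196.09857281557984 -0.03348675713841614 [ 367.  -54. 1218.] [ 0.17  0.03 -0.98]
side 510.05268934603873 316.98021020007934 190.90369947083647 -0.13840640247240069 [  79. -927. 1250.] [ 0.32  0.59 -0.74]
wrist 340.6293280440354 316.56609621330597 203.06452546491732 -0.04835537489759341 [ 240. -609.  384.] [-0.22 -0.06 -0.97]
0.15 [-0.31611098 -0.30470958 -0.28805096] [[ 2.69434874e-01 -9.63018603e-01 -1.38815061e-04]
 [-9.63017531e-01 -2.69434785e-01  1.45969826e-03]
 [-1.44311818e-03 -2.59612280e-04 -9.99998925e-01]]
```

View pics/top0.png

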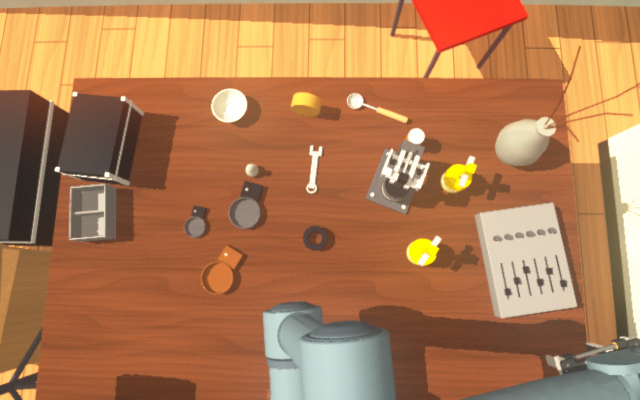

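View pics/side0.png

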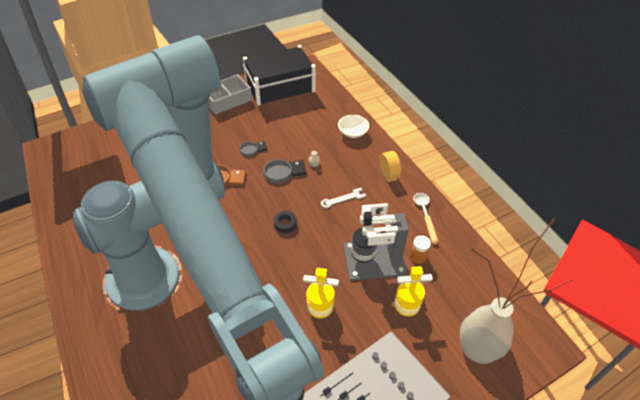

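The top view shows the stand near (400,180), with its column towards (412,150). The dock is the larger black cup at (245,212), with its box at (252,190). Two yellow decoys are at (422,252) and (457,180). The jar is at (416,136). Next I'll zoom in.

Run:
```python
from h import *
t=cv2.imread('pics/top0.png');s=cv2.imread('pics/side0.png')
f=lambda im,x,y,w,h,k:cv2.resize(im[y:y+h,x:x+w],None,fx=k,fy=k,interpolation=cv2.INTER_CUBIC)
a=f(t,360,130,80,90,5);b=f(s,335,195,80,90,5)
c=f(t,215,170,80,60,5)[:150*2];d=f(s,250,145,80,30,5)
top=np.hstack([a,b])
cv2.imwrite('pics/z1.png',np.vstack([top[:450],np.hstack([cv2.resize(f(t,215,170,80,60,5),(200,150)),np.zeros((150,200,3),np.uint8),f(s,250,155,80,30,5)])]))
```

```text
(no output)
```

View pics/z1.png

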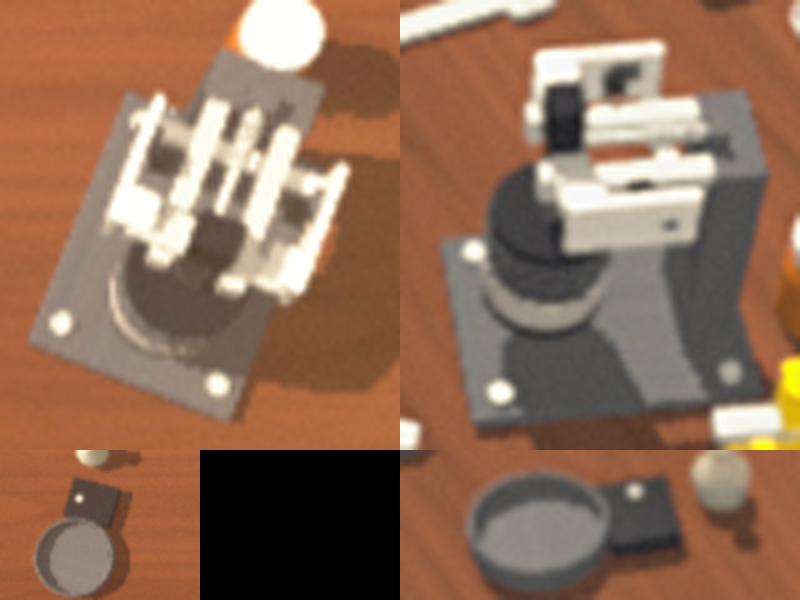

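The crop shows the stand's base with its front corners at top px (366,198.4) and (406,214). The grip block is near top (404,180) and side (368,218). The dock cup's top view is clear. Now the positions.

```bash
cat > est.py <<'E'
from h import *
ct=arm.calibration('top');cs=arm.calibration('side')
P=lambda x,y:(360+x/5-.4,130+y/5-.4)
S=lambda x,y:(335+(x-400)/5-.4,195+y/5-.4)
def tri(a,b):
    o1,d1=ray(ct,a);o2,d2=ray(cs,b);A=np.stack([d1,-d2],1);k=np.linalg.lstsq(A,o2-o1,rcond=None)[0]
    p,q=o1+k[0]*d1,o2+k[1]*d2;return (p+q)/2,np.linalg.norm(p-q)
E
python3 - <<'E'
from est import *
fl=onplane(ct,P(30,342),10);fr=onplane(ct,P(230,421),10)
e=(fl-fr)[:2];print('front',fl,fr,np.linalg.norm(e))
y=e/np.linalg.norm(e);x=np.array([y[1],-y[0]]);print('yaw',np.degrees(np.arctan2(x[1],x[0])),'origin',(fl+fr)[:2]/2+48*x)
fl=onplane(cs,S(442,240),10);fr=onplane(cs,S(478,423),10);br=onplane(cs,S(763,398),10)
e=(fl-fr)[:2];y=e/np.linalg.norm(e);x=np.array([y[1],-y[0]]);print('side',fl,fr,np.linalg.norm(e),np.linalg.norm(br-fr),'yaw',np.degrees(np.arctan2(x[1],x[0])),'origin',(fl+fr)[:2]/2+48*x)
e=br-fr;print('yaw2',np.degrees(np.arctan2(e[1],e[0])))
# block top centre
print('grip',onplane(ct,P(219,232),218),tri(P(219,232),S(567,95)))
# dock: dark non-red pixels
t=cv2.imread('pics/top0.png');s=cv2.imread('pics/side0.png')
for im,c,(x0,y0,x1,y1) in [(t,ct,(222,175,275,235)),(s,cs,(255,150,310,190))]:
    r=im[y0:y1,x0:x1].astype(int);m=((r[...,2]-r[...,0])<25).astype(np.uint8)
    n,l,st,cc=cv2.connectedComponentsWithStats(m);i=1+st[1:,4].argmax();m=(l==i).astype(np.uint8)
    k=cv2.getStructuringElement(cv2.MORPH_ELLIPSE,(19,19)) if c is ct else cv2.getStructuringElement(cv2.MORPH_ELLIPSE,(19,15))
    m2=cv2.morphologyEx(m,cv2.MORPH_OPEN,k)
    cn=max(cv2.findContours(m2,0,1)[0],key=len);(ex,ey),ax,an=cv2.fitEllipse(cn)
    print(st[i],(ex+x0,ey+y0),ax,an,'z10',onplane(c,(ex+x0,ey+y0),10),'z20',onplane(c,(ex+x0,ey+y0),20))
E
```

```text
front [ 575.32218247 -162.60000179   10.        ] [ 528.7416104  -281.80459412   10.        ] 127.98236022047946
yaw -21.343647291524096 origin [ 596.73977979 -239.67242005]
side [ 576.11556188 -164.20180619   10.        ] [ 530.66733955 -285.63901554   10.        ] 129.66316642465088 165.72897470852004 yaw -20.51850549058439 origin [ 598.34628414 -241.74488563]
yaw2 -22.079798513948056
grip [ 596.63148946 -239.20675059  218.        ] (array([ 597.55956868, -239.71341083,  216.2617394 ]), np.float64(1.0794145032593694))Traceback (most recent call last):
  File "<stdin>", line 17, in <module>
ValueError: max() iterable argument is empty
```

```bash
cat >> h.py <<'E'
YAW=np.radians(-21.3); O=np.array([597.2,-240.2])
def rot(yaw): 
    c,s=np.cos(yaw),np.sin(yaw); return np.array([[c,s,0],[s,-c,0],[0,0,-1.]])
RT=rot(YAW); X=np.array([np.cos(YAW),np.sin(YAW)])
def at(x,z,y=0): 
    p=O+x*X+y*np.array([-X[1],X[0]]); return [p[0],p[1],z]
E
python3 - <<'E'
from est import *
t=cv2.imread('pics/top0.png');s=cv2.imread('pics/side0.png')
for im,c,(x0,y0,x1,y1) in [(t,ct,(222,175,275,235)),(s,cs,(255,150,310,190))]:
    r=im[y0:y1,x0:x1].astype(int);m=((r[...,2]-r[...,0])<25).astype(np.uint8)
    m=cv2.morphologyEx(m,cv2.MORPH_CLOSE,np.ones((3,3),np.uint8))
    cn=max(cv2.findContours(m,0,1)[0],key=cv2.contourArea);m[:]=0;cv2.drawContours(m,[cn],-1,1,-1)
    k=cv2.getStructuringElement(cv2.MORPH_ELLIPSE,(21,21) if c is ct else (21,13))
    m=cv2.morphologyEx(m,cv2.MORPH_OPEN,k)
    for cn in cv2.findContours(m,0,1)[0]:
        (ex,ey),ax,an=cv2.fitEllipse(cn); p=(ex+x0,ey+y0)
        print(p,ax,an,'z10',onplane(c,p,10),'z20',onplane(c,p,20))
a=arm.sense();p=a['tcp_pos'];arm.move_linear([p[0],p[1],320],max_speed=250)
arm.movep(at(0,330),RT)
arm.command_gripper(0.6,5)
c=arm.calibration('wrist');im=arm.read_camera('wrist')
for q in [at(0,218),at(10,218,12),at(-10,218,12),at(-10,218,-12),at(10,218,-12)]:
    u=proj(c,q);cv2.circle(im,tuple(int(v) for v in u.round()),2,(0,255,0),-1)
cv2.imwrite('pics/w1.png',im);a=arm.sense();print(a['t'],a['tcp_pos'],a['force'],a['joint_positions'])
E
```

```text
(281.4899387359619, 170.50959587097168) (20.31340789794922, 41.14867401123047) 83.76376342773438 z10 [540.35528305 194.2917471   10.        ] z20 [536.62982586 185.24865613  20.        ]
3.6333 [ 597.19829922 -240.18245512  330.00463712] [ 0.49693488  0.32031824 -0.04619522] [-5.58210723e-01  1.57936750e-01  1.42787940e+00 -2.15888921e-05
  1.55579318e+00 -1.86514846e-01]
```

View pics/w1.png

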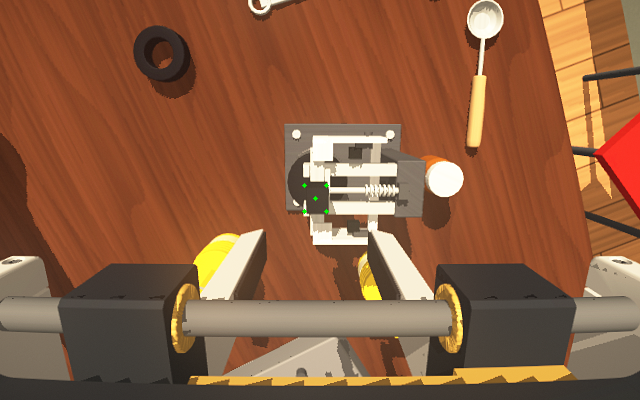

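The wrist view shows the predicted block corners (green, 305–327 × 185–211) on the dark grip block to about 2 px, and the stand is aligned with the image. I'll descend and grip softly, biased slightly towards the soft keeper.

Run:
```python
from h import *
def st(m):
    a=arm.sense();f=np.array(a['force']);print(m,round(a['t'],2),np.round(a['tcp_pos'],1),'fx %.2f fy %.2f fz %.2f'%(f[:2]@X,f[:2]@[-X[1],X[0]],f[2]),'m',np.round(a['moment'],2),'w',round(a['gripper_width']*94,2))
st('hover');arm.move_linear(at(1.5,212),max_speed=100);arm.dwell(.2);st('down')
arm.command_gripper(0.0,3);arm.dwell(.3);st('grip3')
```

```text
hover 3.63 [ 597.2 -240.2  330. ] fx 0.35 fy 0.48 fz -0.05 m [-0.   -0.05  0.06] w 56.61
down 5.17 [ 598.8 -240.9  212.6] fx -0.37 fy -0.36 fz 0.16 m [-0.05 -0.04 -0.02] w 56.52
grip3 6.12 [ 598.4 -240.7  212. ] fx -2.76 fy 0.22 fz 1.35 m [0.16 0.5  0.01] w 19.84
```

```bash
cat >> h.py <<'E'
Yv=np.array([-X[1],X[0]])
def S(n=4):
    r=[]
    for _ in range(n): arm.dwell(.03); a=arm.sense(); r.append(np.r_[a['force'],a['tcp_pos']])
    r=np.mean(r,0); return r[:2]@X,r[:2]@Yv,r[2],(r[3:5]-O)@X,(r[3:5]-O)@Yv,r[5],a['t'],a['gripper_width']*94
def pr(m,s): print(m,' '.join('%.2f'%v for v in s))
E
python3 - <<'E'
from h import *
arm.command_gripper(0.0,45);pr('grip45',S())
z=arm.sense()['tcp_pos'][2]
arm.move_linear(at(1.5,213.0),max_speed=20);pr('lift1',S())
H=[];x=1.5
while x<36:
    x+=1; arm.move_linear(at(x,213.0),max_speed=25); s=S(3); H.append((s[3],s[0])); pr('x%.1f'%x,s)
    if len(H)>4:
        h=np.array(H); base=np.median(h[-5:-2,1])
        if abs(s[0])-abs(base)>3.5 or abs(s[0])>18 or abs(s[2])>14: print('STOP');break
E
```

```text
grip45 -3.06 -0.12 2.04 1.35 -0.00 212.00 6.47 18.63
lift1 -0.15 -0.35 -4.20 1.38 0.07 212.10 6.85 18.82
x2.5 -3.06 -0.21 -5.14 1.83 0.08 212.23 7.20 18.60
x3.5 -3.85 0.01 -7.52 2.92 0.08 212.30 7.55 18.38
x4.5 -4.21 -0.35 -7.92 4.26 0.06 212.62 7.90 18.23
x5.5 -4.93 0.26 -8.58 5.42 0.03 212.90 8.25 18.57
x6.5 -5.25 0.30 -8.55 6.49 0.02 213.00 8.60 18.45
x7.5 -4.71 -0.16 -8.26 7.45 -0.00 213.00 8.95 18.28
x8.5 -4.78 -0.18 -7.82 8.44 -0.01 212.99 9.30 18.91
x9.5 -4.70 0.58 -7.96 9.41 0.02 212.98 9.65 18.23
x10.5 -5.11 -0.06 -7.27 10.36 -0.01 212.98 10.00 18.68
x11.5 -5.34 0.16 -7.90 11.35 0.00 213.00 10.35 18.70
x12.5 -5.67 -0.01 -7.99 12.30 -0.01 212.99 10.70 18.50
x13.5 -5.73 0.30 -6.99 13.27 0.02 213.01 11.05 18.61
x14.5 -5.52 -0.30 -7.65 14.23 -0.00 213.00 11.40 18.30
x15.5 -6.02 0.07 -7.15 15.18 0.01 213.00 11.75 18.65
x16.5 -6.02 -0.18 -6.29 16.14 0.01 213.00 12.10 18.78
x17.5 -6.70 -0.20 -6.86 17.11 -0.01 213.01 12.45 18.76
x18.5 -6.22 0.18 -7.67 18.07 -0.01 213.01 12.80 18.32
x19.5 -6.83 0.62 -6.68 19.04 0.00 213.02 13.15 18.52
x20.5 -6.54 -0.33 -6.94 19.99 0.00 213.02 13.50 18.39
x21.5 -6.71 0.07 -6.72 20.96 -0.01 213.03 13.85 18.49
x22.5 -7.07 0.22 -6.28 21.92 -0.01 213.02 14.20 18.28
x23.5 -6.90 -0.07 -6.06 22.88 -0.01 213.03 14.55 18.34
x24.5 -7.52 0.23 -6.40 23.84 -0.01 213.01 14.90 18.69
x25.5 -7.51 -0.12 -6.41 24.81 0.00 213.03 15.25 18.12
x26.5 -7.30 0.19 -6.15 25.77 -0.01 213.02 15.60 18.05
x27.5 -9.25 -0.67 -5.28 26.36 -0.01 213.03 15.95 18.29
x28.5 -10.79 0.06 -3.81 26.88 -0.02 213.07 16.30 18.48
x29.5 -12.32 0.13 -3.15 27.40 -0.01 213.11 16.65 18.49
STOP
```

Run:
```python
from h import *
for x in [28.5,27.5,26.5,26,25.4]:
    arm.move_linear(at(x,213),max_speed=25);pr('back%.1f'%x,S(4))
f0=S(6)[2]
for z in np.arange(214,221,1.):
    arm.move_linear(at(25.4,z),max_speed=20);s=S(3);pr('z%.0f'%z,s)
    if s[2]<f0-5 or abs(s[0])>14: print('STOP');break
```

```text
back28.5 -10.36 -0.21 -4.42 26.87 -0.00 213.08 17.03 18.44
back27.5 -8.60 0.18 -5.72 26.34 -0.01 213.03 17.42 18.45
back26.5 -7.88 -0.02 -6.56 25.74 -0.01 213.04 17.80 18.45
back26.0 -7.41 0.07 -6.47 25.27 -0.02 213.02 18.18 18.31
back25.4 -7.37 -0.71 -6.51 24.69 -0.03 213.03 18.57 18.21
z214 -7.35 0.17 -7.82 24.38 0.01 213.38 19.12 18.60
z215 -7.95 0.47 -8.21 24.22 0.07 214.09 19.47 18.24
z216 -6.46 -0.15 -9.07 24.17 0.08 214.98 19.82 18.38
z217 -7.37 0.77 -9.08 24.15 0.07 215.96 20.17 18.84
z218 -7.21 0.50 -9.15 24.15 0.09 216.94 20.52 18.64
z219 -7.31 0.08 -8.80 24.16 0.08 217.96 20.87 18.21
z220 -7.24 -0.04 -9.07 24.15 0.10 218.95 21.22 18.12
```

The noses are cleared. I'll continue up to a lift of about 27 mm, then draw the lamp forward.

Run:
```python
from h import *
for z in [223,226,230,234,239]:
    arm.move_linear(at(25.4,z),max_speed=30);s=S(2);pr('z%.0f'%z,s)
    if s[2]<-16 or abs(s[0])>14: raise SystemExit('STOP')
for x in [10,-5,-20,-50,-95]:
    arm.move_linear(at(x,239),max_speed=60);s=S(2);pr('x%.0f'%x,s)
    if abs(s[0])>10 or s[2]<-16: raise SystemExit('STOP')
arm.dwell(.2)
# look for the dock from above: camera sits +67 along stand y; keep orientation
arm.move_linear(at(-95,300),max_speed=120)
cv2.imwrite('pics/s2.png',arm.read_camera('side'));cv2.imwrite('pics/t2.png',arm.read_camera('top'));cv2.imwrite('pics/w2.png',arm.read_camera('wrist'))
pr('out',S())
t=cv2.imread('pics/top0.png');s=cv2.imread('pics/s2.png')
f=lambda im,x,y,w,h,k:cv2.resize(im[y:y+h,x:x+w],None,fx=k,fy=k,interpolation=cv2.INTER_CUBIC)
cv2.imwrite('pics/z2.png',np.vstack([np.hstack([f(t,220,175,50,60,8)[:,:400],f(cv2.imread('pics/side0.png'),255,150,60,50,6.667)[:333].repeat(1,0) if 0 else cv2.copyMakeBorder(f(cv2.imread('pics/side0.png'),255,150,50,40,8),0,160,0,0,0)])]))
```

```text
z223 -6.54 0.36 -5.80 24.78 0.07 223.14 21.53 18.46
z226 -6.92 -0.09 -7.02 24.54 0.10 225.66 21.85 18.43
z230 -6.21 0.37 -7.05 24.51 0.09 229.61 22.20 18.70
z234 -7.12 0.81 -7.42 24.54 0.08 233.66 22.55 18.63
z239 -7.42 -0.08 -7.57 24.58 0.07 238.76 22.93 18.45
x10 -5.15 0.49 -7.34 9.69 0.03 239.10 23.41 18.76
x-5 0.96 -0.54 -5.39 -3.87 -0.18 240.43 23.88 18.69
x-20 0.43 0.30 -5.22 -19.98 -0.00 239.13 24.34 18.77
x-50 -0.09 0.45 -4.93 -49.84 -0.04 239.21 25.06 18.50
x-95 -0.22 -0.62 -4.73 -94.73 -0.07 239.12 26.02 18.78
out 0.18 -0.07 -5.11 -95.46 0.09 298.85 27.17 18.64
```

View pics/s2.png

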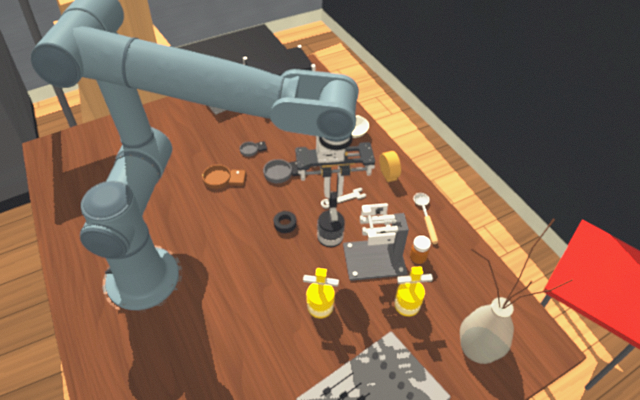

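View pics/z2.png

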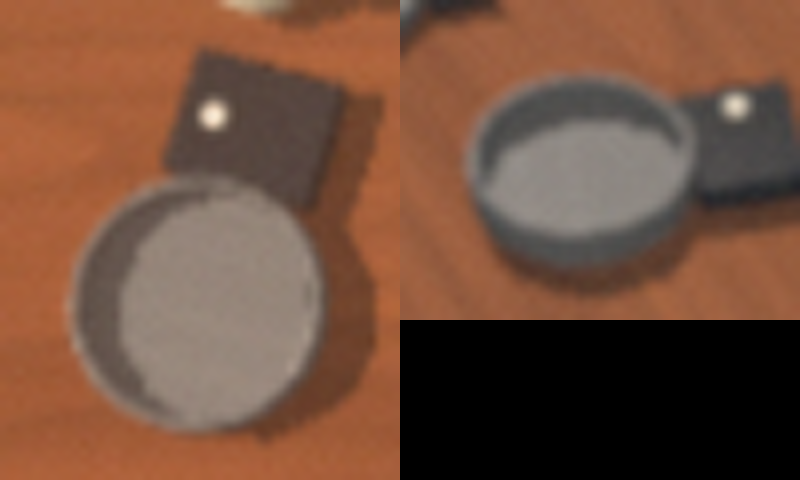

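The lamp is off the hook and hanging from the gripper at (331,225) in the side view. The dock rim circle is centred in the crops at about (198,303) from the top and (582-400,156) from the side. I'll triangulate the dock and move over it with the lamp held high.

Run:
```python
from est import *
a=(220+198/8-.45,175+303/8-.45);b=(255+182/8-.45,150+156/8-.45)
print(onplane(ct,a,20),onplane(cs,b,20),tri(a,b))
l=onplane(ct,(220+70/8-.45,a[1]),20);r=onplane(ct,(220+326/8-.45,a[1]),20);print(np.linalg.norm(l-r))
D=(onplane(ct,a,20)+onplane(cs,b,20))/2
# stand short of the dock, toward -y, so wrist camera (+y side) sees it
ya=YAW
arm.movep([D[0]-5,D[1]-60,300],RT)
c=arm.calibration('wrist');im=arm.read_camera('wrist');cv2.imwrite('pics/w3raw.png',im)
np.save('w3.npy',c,allow_pickle=True)
print('pred',proj(c,[D[0],D[1],20]),'D',D);v=im.copy()
for k in np.linspace(0,2*np.pi,24): cv2.circle(v,tuple(int(q) for q in proj(c,[D[0]+48*np.cos(k),D[1]+48*np.sin(k),20]).round()),1,(0,255,0),-1)
cv2.imwrite('pics/w3.png',v);pr('',S())
```

```text
[525.63935377 200.72465383  20.        ] [526.98603644 198.00790706  20.        ] (array([527.05708712, 201.0483896 ,  16.97760529]), np.float64(2.1277279733808925))
96.54362921465012
pred [301.97203956 127.2471562 ] D [526.3126951  199.36628045  20.        ]Traceback (most recent call last):
  File "<stdin>", line 13, in <module>
TypeError: <lambda>() missing 2 required positional arguments: 'x' and 'y'
```

View pics/w3.png

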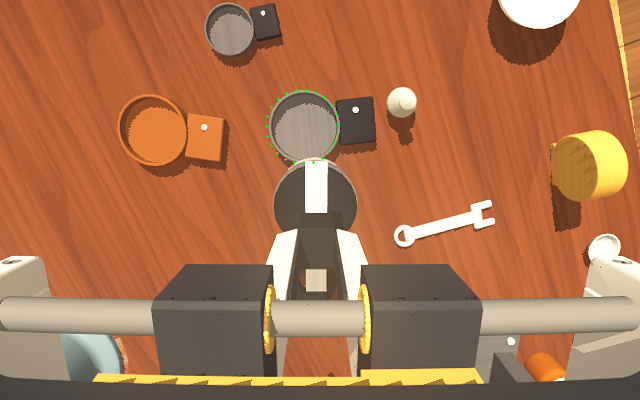

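The predicted rim (green) fits the dock rim to within about 2 px; the real centre is near (304,127.5). The lamp hangs centred at column 316, with its bar's far end at row ~158. Next I check the lamp's sideways offset and lower it to just above the rim.

Run:
```python
from h import *
from h import S
c=arm.calibration('wrist');p=np.array(arm.sense()['tcp_pos']);im=cv2.imread('pics/w3raw.png')
for n,x,y,z in [('bar far L',-7,44,270),('bar far R',7,44,270),('drum far top',0,35,208),('drum L',-35,0,208),('drum R',35,0,208),('drum far bot',0,35,130)]:
    q=p[:2]+x*X+y*Yv;print(n,proj(c,[q[0],q[1],z]).round(1))
g=im[:,316].max(1);print('col316 rows150-175',g[150:175],'rows205-220',g[205:220])
print('row200 cols 265-285',im[200,265:285].max(1),'345-365',im[200,345:365,2])
# dock rim: grey mask in wrist view
r=im[80:158,255:352].astype(int);m=((r[...,2]-r[...,0])<30).astype(np.uint8)
m=cv2.morphologyEx(m,cv2.MORPH_CLOSE,np.ones((3,3)));m=cv2.morphologyEx(m,cv2.MORPH_OPEN,cv2.getStructuringElement(2,(45,45)))
for cn in cv2.findContours(m,0,1)[0]:
    e=cv2.fitEllipse(cn);u=(e[0][0]+255,e[0][1]+80);print(u,e[1],onplane(c,u,20),cv2.boundingRect(cn))
cv2.imwrite('pics/a.png',cv2.resize(im[80:240,250:380],None,fx=3.7,fy=3.7,interpolation=cv2.INTER_CUBIC))
```

```text
bar far L [303.2 157.9]
bar far R [325.6 157.9]
drum far top [314.8 161. ]
drum L [272.7 203.3]
drum R [357.1 203.2]
drum far bot [315.1 152.4]
col316 rows150-175 [176 176 177 176 172 172 160 225 255 239 187 248 255 255 255 255 255 255
 255 255 255 255 255 255 255] rows205-220 [255 255 255 255 255 255 255 255  77  88  91  94  94  93  93]
row200 cols 265-285 [189 191 192 193 199 200 197 193 182  99  87  92  93  93  94  92  93  93
  94  94] 345-365 [ 92  92  93  93  92  92  90  92  91  90  82 132 187 187 182 182 179 180
 192 198]
```

View pics/a.png

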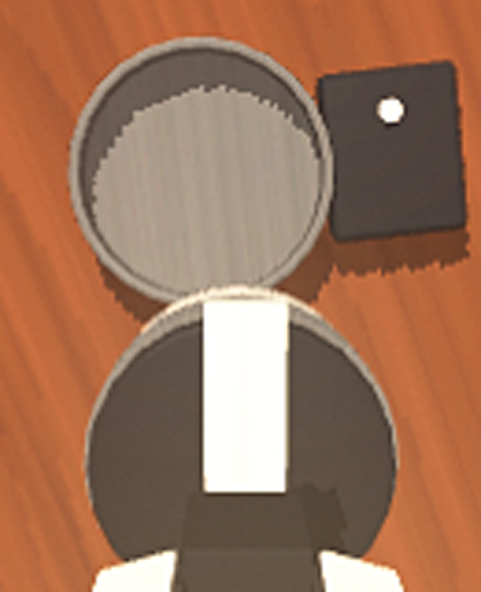

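The pale lower ring and drum edge sit about 3–5 mm nearer the camera than predicted, so the lamp may hang with a slight roll of about 0.02 rad. I'll compensate, lower to just above the rim, and check.

Run:
```python
from h import *
arm.movep([529.8,202.8,260],RT);arm.move_linear([529.8,202.8,200],max_speed=100);arm.dwell(.3)
f=lambda im,x,y,w,h,k:cv2.resize(im[y:y+h,x:x+w],None,fx=k,fy=k,interpolation=cv2.INTER_CUBIC)
w=arm.read_camera('wrist');s=arm.read_camera('side')
a=f(w,250,100,130,150,3);b=f(s,240,100,80,90,5)
b=cv2.copyMakeBorder(b,0,0,0,0,0);H=450
print(a.shape,b.shape);cv2.imwrite('pics/b.png',np.hstack([a[:H],b[:H]]));cv2.imwrite('pics/w4.png',w);cv2.imwrite('pics/s4.png',s)
pr('',S());c=arm.calibration('wrist');cs=arm.calibration('side');p=np.array(arm.sense()['tcp_pos'])
print(p,p[2]-170)
```

```text
(450, 390, 3) (450, 400, 3)
 -0.17 0.59 -5.31 -223.69 388.31 200.13 30.20 18.43
[529.78401416 202.84048742 200.04812506] 30.048125060296996
```

View pics/b.png

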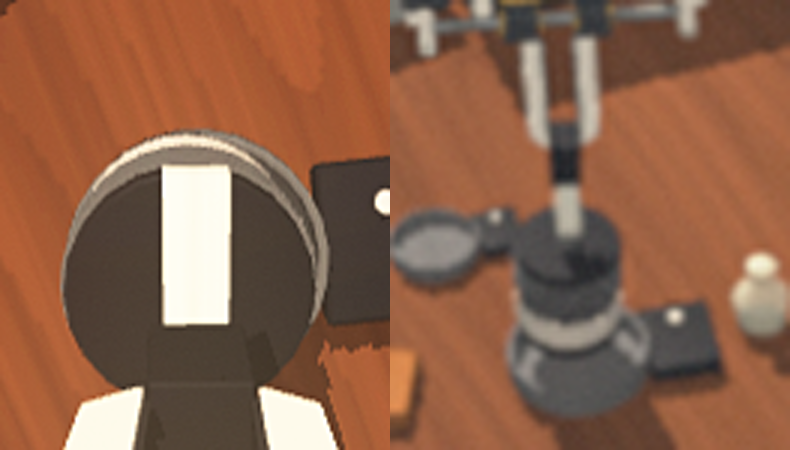

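The lamp bottom is inside the rim outline but appears a few mm to the left of the cup in both views (side: drum column 275.4, cup 277.4). I'll quantify the shift against drawn predictions.

Run:
```python
from h import *
c=arm.calibration('wrist');cs=arm.calibration('side');p=np.array(arm.sense()['tcp_pos'])
k=np.linspace(0,2*np.pi,180,endpoint=False)
def box(c,x,y,r,z):
    q=np.array([proj(c,[x+r*np.cos(a),y+r*np.sin(a),z]) for a in k]);return 'L%.1f R%.1f T%.1f B%.1f'%(q[:,0].min(),q[:,0].max(),q[:,1].min(),q[:,1].max())
cups=lambda c:box(c,527.5,199.5,48,20)
print('wrist cup pred(527.5,199.5)',cups(c),'| meas R359.3 T143')
print('wrist drum bottom pred at tcp',box(c,p[0],p[1],35,30),'drum top',box(c,p[0],p[1],35,108),'| meas top L270.5 R355.2; bottom ring T146')
print('side cup',cups(cs),'| meas L%.1f R%.1f'%(240+116/5-.4,240+262/5-.4))
print('side drum bot',box(cs,p[0],p[1],35,30),'top',box(cs,p[0],p[1],35,108),'| meas bot L%.1f R%.1f B%.1f; top T%.1f L%.1f R%.1f'%(240+126/5-.4,240+232/5-.4,100+350/5-.4,100+205/5-.4,240+124/5-.4,240+231/5-.4))
for d in [X,Yv]: print('side px/mm',(proj(cs,np.r_[p[:2]+10*d,20])-proj(cs,np.r_[p[:2],20]))/10,'wrist',(proj(c,np.r_[p[:2]+10*d,20])-proj(c,np.r_[p[:2],20]))/10)
```

```text
wrist cup pred(527.5,199.5) L270.1 R358.6 T143.0 B230.1 | meas R359.3 T143
wrist drum bottom pred at tcp L282.0 R348.4 T152.5 B217.9 drum top L272.7 R357.1 T161.1 B243.1 | meas top L270.5 R355.2; bottom ring T146
side cup L263.0 R291.5 T158.8 B179.1 | meas L262.8 R292.0
side drum bot L266.9 R287.7 T158.5 B173.3 top L265.3 R286.8 T141.6 B156.4 | meas bot L264.8 R286.0 B169.6; top T140.6 L264.4 R285.8
side px/mm [ 0.29512966 -0.0226644 ] wrist [9.24711280e-01 8.17837378e-04]
side px/mm [-0.01760104 -0.2088092 ] wrist [ 9.17322004e-05 -9.16501642e-01]
```

Run:
```python
from h import *
s=cv2.imread('pics/s4.png');w=cv2.imread('pics/w4.png')
print('side gray rows x cols 258..296')
for r in [118,122,126,130,134,138,142,146,150,154,158,160,162,164,166,168,170,172,174,176]: print(r,*['%3d'%v for v in s[r,258:296].max(1)])
print('wrist rows, cols 264..282 | 345..363')
for r in [150,165,180,190,200]: print(r,*w[r,264:284].max(1),'|',*w[r,345:365].max(1))
print('col 313 rows 138-160',w[138:162,313].tolist())
```

```text
side gray rows x cols 258..296
118 162 162 161 161 159 143 118  97 114 160 193 196 170 107  89  96  96  92  93 127 175 196 189 160 129 133 141 149 161 165 166 172 175 174 172 172 174 177
122 160 161 163 165 165 163 159 141 123 149 195 196 175 143 148 155 162 162 152 141 161 193 202 191 170 161 164 171 174 172 171 168 169 172 176 174 174 170
126 159 161 163 163 164 162 164 165 164 171 187 197 183 137  80  72  75  72  73  92 153 192 192 172 161 166 169 163 161 163 168 172 173 169 168 168 171 173
130 158 161 160 162 164 166 164 166 164 166 165 166 160 134  73  43  48  49  45  69 120 152 158 158 160 162 164 167 170 168 163 162 163 172 173 172 170 168
134 158 161 158 161 160 164 161 165 167 164 167 168 167 140  86  41  38  46  38  69 123 158 160 156 156 154 158 158 162 164 166 169 170 166 161 164 168 172
138 161 157 161 164 161 162 162 161 164 165 166 167 167 168 170 177 181 181 181 173 164 163 162 160 159 157 158 158 157 156 158 162 163 166 166 167 167 165
142 128 129 156 160 109  84  97 134 158 155 142 126 103  91 110 155 182 185 183 159 111  83  90 105 127 146 158 161 160 158 158 155 1
[... 2537 characters left out ...]
 71 70 71
190 176 173 169 168 169 170 158 128 77 74 74 74 76 75 76 75 77 77 75 76 | 71 72 72 71 73 71 70 69 68 90 117 147 154 150 92 62 72 70 71 72
200 182 179 176 177 178 177 167 108 75 75 76 74 77 77 77 76 76 79 79 78 | 73 74 75 72 72 71 72 70 68 69 157 154 87 59 68 69 70 71 70 70
col 313 rows 138-160 [[57, 97, 178], [58, 95, 177], [54, 94, 173], [55, 94, 175], [61, 96, 167], [77, 99, 134], [99, 116, 130], [168, 196, 220], [218, 242, 252], [199, 230, 245], [139, 163, 187], [106, 122, 139], [110, 124, 141], [107, 123, 139], [110, 126, 142], [112, 128, 147], [104, 120, 137], [169, 204, 222], [233, 251, 255], [232, 249, 253], [238, 251, 254], [239, 252, 254], [239, 252, 254], [239, 252, 254]]
```

The lamp swings slightly about the jaw axis between frames (bar end at row 160.5, then 155, with the rest position predicted at 158). I'll let it settle and track it over several frames.

Run:
```python
from h import *
for i in range(12):
    a=arm.sense();w=arm.read_camera('wrist').max(2).astype(int);r=w[200]
    b=w[140:175,313]; far=[140+j for j in range(34) if b[j]<150 and b[j+1]>=150]
    L=264+np.argmax(r[264:300]<120);R=340+np.argmax(r[340:380]>110)
    print('%.2f'%a['t'],far,L,R,np.round(a['force'],2),np.round(a['moment'],2));arm.dwell(.1)
cv2.imwrite('pics/w5.png',arm.read_camera('wrist'))
```

```text
30.20 [143, 154] 271 355 [-0.06  1.27 -6.03] [-0.12 -0.06  0.05]
30.35 [143, 154] 271 355 [-0.59  0.34 -4.92] [-0.11 -0.06  0.  ]
30.50 [143, 154] 271 355 [ 0.    0.45 -4.72] [-0.06 -0.08 -0.02]
30.65 [143, 154] 271 355 [-0.34  0.3  -5.02] [-0.12 -0.09 -0.03]
30.80 [143, 154] 271 355 [ 0.35 -0.22 -4.07] [-0.11 -0.08 -0.02]
30.95 [143, 154] 271 355 [ 0.2   0.07 -4.71] [-0.13 -0.09 -0.02]
31.10 [143, 154] 271 355 [ 0.26  0.78 -5.8 ] [-0.06 -0.07 -0.01]
31.25 [143, 154] 271 355 [ 0.6   0.54 -5.8 ] [-0.05 -0.03 -0.04]
31.40 [143, 154] 271 355 [-0.19 -0.14 -5.03] [-0.08 -0.07  0.04]
31.55 [143, 154] 271 355 [ 0.   -0.84 -4.63] [-0.12 -0.06 -0.03]
31.70 [143, 154] 271 355 [ 0.41 -0.42 -5.41] [-0.03 -0.04  0.04]
31.85 [143, 154] 271 355 [-0.17  0.16 -4.33] [-0.07 -0.06 -0.02]
```

The lamp is steady, but friction is holding it with a roll of about 0.05 rad about the jaw axis from the fast move (bottom shifted about +7 mm along stand y). I'll counter-rotate the tool, shift to centre, move slowly and look.

```bash
cat >> h.py <<'E'
from scipy.spatial.transform import Rotation as Ro
def tilt(th): return Ro.from_rotvec(th*np.r_[X,0]).as_matrix()@RT
E
python3 - <<'E'
from h import *
p=np.array(arm.sense()['tcp_pos'])[:2]+3*X-3.9*Yv; print(p)
arm.move_linear([p[0],p[1],203],rot=tilt(-.045),max_speed=12);arm.dwell(.3)
f=lambda im,x,y,w,h,k:cv2.resize(im[y:y+h,x:x+w],None,fx=k,fy=k,interpolation=cv2.INTER_CUBIC)
w=arm.read_camera('wrist');s=arm.read_camera('side');t=arm.read_camera('top')
cv2.imwrite('pics/w6.png',w);cv2.imwrite('pics/s6.png',s)
cv2.imwrite('pics/b6.png',np.hstack([f(w,250,100,130,150,3),f(s,250,120,50,75,6)[:450]]))
pr('',S())
c=arm.calibration('wrist');cs=arm.calibration('side');p=np.array(arm.sense()['tcp_pos']);k=np.linspace(0,2*np.pi,180)
def box(c,x,y,r,z):
    q=np.array([proj(c,[x+r*np.cos(a),y+r*np.sin(a),z]) for a in k]);return 'L%.1f R%.1f T%.1f B%.1f'%(q[:,0].min(),q[:,0].max(),q[:,1].min(),q[:,1].max())
for n,cc in (('w',c),('s',cs)): print(n,'cup',box(cc,528.3,199.2,48,20),'inner',box(cc,528.3,199.2,44,20),'lamp bot',box(cc,p[0],p[1],35,33),'top',box(cc,p[0],p[1],35,111))
E
```

```text
[531.17259306 198.05402433]
 -0.03 0.41 -4.86 -220.71 384.32 203.01 33.27 18.44
w cup L268.1 R356.7 T131.2 B218.3 inner L271.8 R353.0 T135.1 B214.9 lamp bot L281.8 R348.6 T145.1 B210.7 top L272.6 R357.2 T156.1 B237.9
s cup L263.3 R291.7 T158.7 B179.0 inner L264.5 R290.5 T159.6 B178.2 lamp bot L267.8 R288.6 T158.6 B173.4 top L266.3 R287.8 T141.7 B156.5
```

View pics/b6.png

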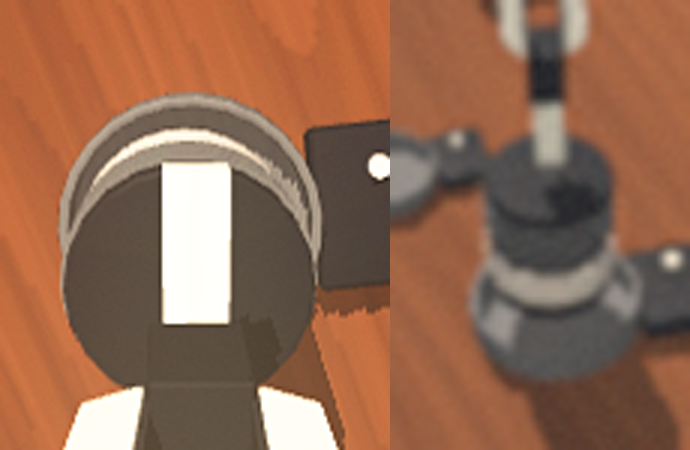

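The cup rim now shows as an even crescent (top 131.5, L270, R356.7, as predicted). The lamp bottom is centred along x to about 1 mm and about 2–4 mm far along stand y. I'll shift −2.5 mm and lower, feeling for the floor.

Run:
```python
from h import *
p=np.array(arm.sense()['tcp_pos'])[:2]-2.5*Yv
arm.move_linear([p[0],p[1],202],rot=tilt(-.045),max_speed=10)
b=S(8);pr('base',b);z=202
while z>171:
    z-=2 if z>182 else 0.7
    arm.move_linear([p[0],p[1],z],max_speed=20);s=S(3);pr('z%.1f'%z,s)
    if s[2]>b[2]+4 or abs(s[0]-b[0])>4 or abs(s[1]-b[1])>4: print('contact');break
```

```text
base 0.05 0.51 -4.87 -220.71 381.85 202.02 33.95 18.45
z200.0 0.27 0.02 -5.12 -220.79 381.79 199.86 34.30 18.30
z198.0 0.29 -0.43 -4.92 -220.78 381.79 197.90 34.65 18.02
z196.0 -0.22 0.25 -5.09 -220.76 381.79 195.91 35.00 18.54
z194.0 -0.04 -0.11 -4.67 -220.78 381.78 193.88 35.35 18.54
z192.0 0.03 -0.37 -4.65 -220.77 381.79 191.91 35.70 18.80
z190.0 -0.18 -0.03 -4.91 -220.76 381.79 189.90 36.05 18.47
z188.0 0.02 0.16 -4.58 -220.78 381.78 187.89 36.40 18.72
z186.0 -0.38 -0.16 -5.10 -220.78 381.79 185.89 36.75 18.58
z184.0 -0.06 -0.03 -4.70 -220.78 381.79 183.90 37.10 18.51
z182.0 0.29 -0.32 -4.70 -220.77 381.80 181.90 37.45 18.17
z181.3 0.07 -0.47 -4.87 -220.73 381.82 181.28 37.80 18.52
z180.6 0.01 -0.40 -5.04 -220.74 381.81 180.56 38.15 18.35
z179.9 0.23 0.09 -4.80 -220.75 381.82 179.88 38.50 18.17
z179.2 0.22 -0.07 -5.02 -220.75 381.82 179.17 38.85 18.17
z178.5 -0.40 0.14 -4.79 -220.75 381.82 178.46 39.20 18.47
z177.8 0.38 -0.20 -4.75 -220.74 381.81 177.77 39.55 18.47
z177.1 -0.79 0.08 -2.41 -220.53 382.02 177.56 39.90 18.27
z176.4 -1.72 1.26 3.92 -220.26 382.28 177.45 40.25 18.49
contact
```

Contact at TCP z 177.5 (176 expected for the floor, about 191 for the rim), so it is on the floor. I'll look before releasing.

Run:
```python
from h import *
f=lambda im,x,y,w,h,k:cv2.resize(im[y:y+h,x:x+w],None,fx=k,fy=k,interpolation=cv2.INTER_CUBIC)
w=arm.read_camera('wrist');s=arm.read_camera('side');t=arm.read_camera('top')
cv2.imwrite('pics/w7.png',w);cv2.imwrite('pics/s7.png',s);cv2.imwrite('pics/t7.png',t)
cv2.imwrite('pics/b7.png',np.hstack([f(w,250,100,130,150,3),f(s,250,120,50,75,6)[:450]]))
```

```text
(no output)
```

View pics/b7.png

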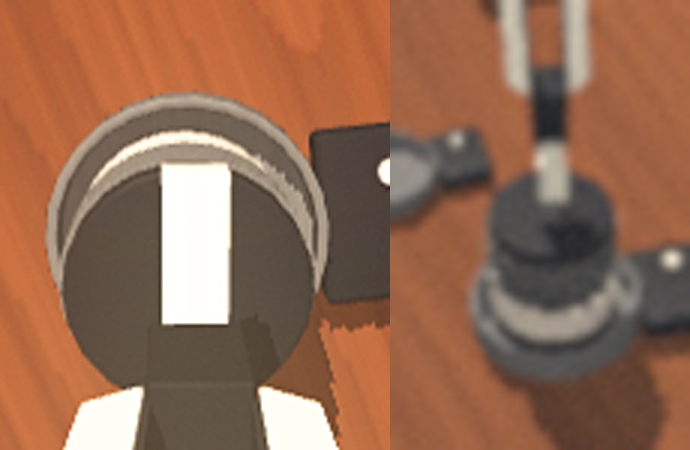

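The lamp stands inside the cup, and drum and cup are centred to within about 1 px (188 vs 187.5 crop). I'll release it and retreat.

Run:
```python
from h import *
pr('pre',S());arm.command_gripper(0.0,3);arm.dwell(.3);pr('soft',S())
arm.command_gripper(0.55);arm.dwell(.3);pr('open',S())
p=np.array(arm.sense()['tcp_pos']);d=tilt(-.045)[:,2]
arm.move_linear(list(p-120*d),max_speed=80)
q=p-120*d;arm.movep([q[0]-60,q[1]-150,330],RT);arm.dwell(.5);pr('away',S())
f=lambda im,x,y,w,h,k:cv2.resize(im[y:y+h,x:x+w],None,fx=k,fy=k,interpolation=cv2.INTER_CUBIC)
t=arm.read_camera('top');s=arm.read_camera('side');w=arm.read_camera('wrist')
for n,i in (('t8',t),('s8',s),('w8',w)): cv2.imwrite(f'pics/{n}.png',i)
a=f(t,215,165,80,75,5)[:375];b=f(s,245,115,80,75,5);v=f(s,335,195,80,45,5);u=f(t,360,130,80,45,5)
cv2.imwrite('pics/b8.png',np.vstack([np.hstack([a,b]),np.hstack([u,v])]))
```

```text
pre -1.08 0.88 5.71 -220.27 382.25 177.40 40.53 18.54
soft -1.90 1.13 5.39 -220.42 382.13 177.06 41.18 19.91
open -0.11 -0.09 -0.09 -220.73 381.84 176.40 42.29 51.87
away 0.37 -0.18 -0.17 -222.16 225.85 329.95 45.27 51.37
```

View pics/b8.png

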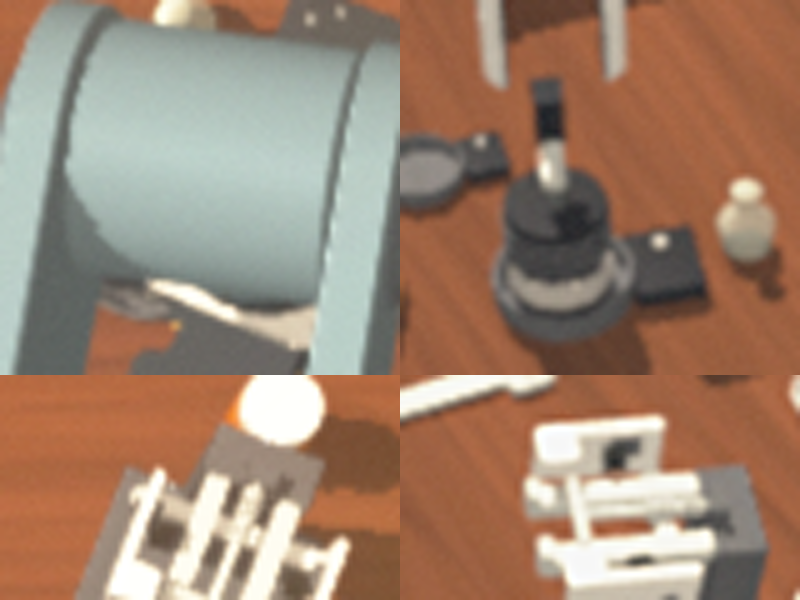

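The lamp stands upright in the cup, the fingers are clear, and the keeper bar is forward on the fork. I'm handing in.

```bash
python3 -c "
from h import *
arm.hand_in();print(arm.sense()['t'])"
```

```text
the job is handed in; nothing more can be done
the job is handed in; nothing more can be done
```

The lamp is off the hook and standing upright in the larger black dock, released, and the job is handed in. It took about 45 s of robot time.

**Unhooking:** I gripped the block and felt the buffers after about 26 mm of push. I backed off about 1.3 mm and lifted about 27 mm without catching the noses, then drew the lamp out forward. The peak push was about 12 N, against the 30 N limit.

**Setting down:** A fast carrying move rolled the lamp about 0.05 rad in the jaws, so I counter-rotated the tool and re-centred. It then touched the floor gently, with the tool pressing down at about 6 N.

**Last checks:**
- **Lamp:** in the final side picture it looks upright and inside the cup. Its sideways offset reads about 2–3 mm. I couldn't check the other direction after release, because the arm hid the dock from the top camera; the cup's 9 mm clearance limits it.
- **Keeper:** it looks forward (shut) in the pictures, but I did not measure it.
- **Robot:** the fingers were clear and the tool force was about zero.
- **Bystanders:** the jar and bottle look untouched. I did not check the tape and wrench again at the end.
- **Disagreement:** the wrist and side views differed by several mm on the lamp's offset before the set-down, so I used a compromise.

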